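# Clear the parts case and hold its lid open

## Task

The gear motor has been left lying on the lid of the orange parts case: set it down in the blue tray without dropping it, then lift the clear lid, which has a black grip at its front, until it stands 60 degrees open (from shut) and keep holding it there so that a pupil can reach in. The lid falls shut by itself, so finish while still holding it still at that angle; do not let go. Leave the controller, the wheel and the gear where they are.

Things in the scene. Friction and masses are not known exactly. Their poses are not given: they have to be found in the camera images.
- case: orange parts case fixed to the desk, an open box 200 (x) x 260 (y) x 60 mm high; origin at the centre of its underside, z up. Its lid is hinged along the far (+x) rim and its grip sticks out over the front (-x) side. Its place and yaw vary.
- lid (a joint): hinge of the case's clear lid (200 x 260 x 5 mm, white edges, about 0.3 kg, its top 65 mm above the desk when shut). 0 = shut (the start), grows as the front edge rises, 1.047 rad = 60 degrees, stop at 1.9 rad. No detent or stay: it swings freely and falls shut from any angle below about 90 degrees.
- lid_grip (a point): centre of the lid's black grip: a barrel 20 mm in diameter, 26 mm long, axis parallel to the hinge (y), flat ends: pinched across its ends it turns between the fingers. 230 mm from the hinge line, 30 mm beyond the lid's front edge in its plane, on a stem 12 mm wide, 6 mm thick. Height 62.5 mm when shut, free space below and beside. Axes of the lid: x to the hinge, z out of its top.
- lid_hinge (a point): middle of the lid's hinge line, 100 mm behind the case's centre (case +x) and 62.5 mm above the desk; hinge axis along the case's y.
- motor: gear motor: a white and grey block 64 (x) x 36 (y) x 40 mm high, with a red hub (28 mm diameter, 10 mm long) on its +x end, about 0.12 kg, loose, lying on the middle part of the lid at the start; origin at the centre of its underside, z up.
- tray: shallow blue tray fixed to the desk, 130 x 130 x 18 mm, wall and floor about 4 mm; origin at the centre of its underside. Stands to the left or right of the case.
- controller: white controller brick with a green screen, 110 x 75 x 36 mm, loose, on the side away from the tray; origin at the centre of its underside. To be left alone.
- wheel: black rubber wheel lying flat, 56 mm diameter, 26 mm high, loose, on the desk to one side of the case; origin at the centre of its underside. To be left alone.
- gear: yellow gear lying flat, about 62 mm diameter, 14 mm high, loose, on the desk to one side of the case; origin at the centre of its underside. To be left alone.

How it is judged:
By the outcome, as a careful person would: the job done as asked, in the order asked, and still so for the second after the job is handed in, while the arm keeps its last pose, push and grip.
It also fails if it takes over 48 s, if anything falls off the work surface, if the arm or the gripper's body presses on something with over 40 N, if the wrist force passes 120 N, or if a joint passes its speed limit or range.

## Robot

A 6-joint arm with a two-finger parallel gripper is mounted at the origin on the work surface. World frame = base frame: x ahead of the robot, y to its left, z up, the work surface at z = 0. Lengths are in m, angles in rad, forces in N, time in s.
With the tool pointing down it reaches from about 0.35 to 0.775 m from the base axis. Payload 7.3 kg.
Tool frame: the origin (TCP) lies at the centre of the arm's flange, where the gripper is bolted on; the fingertips stand 178 mm ahead of it and the grasp point (between the pads) lies 159 mm ahead of it; z points along the fingers, y is the line along which they close (so a half turn about z gives the same grasp; the last joint's range is limited). The gripper opens to 92 mm and grips with 3 to 60 N. Pads are 19 mm wide; open, the fingers measure 130 mm over their backs; the gripper's body (75 mm by 190 mm) begins 47 mm behind the grasp point.
Start: joints at [-1.306, 0.342, 1.524, -0, 1.275, -0.146], TCP at [0.21, -0.481, 0.405] pointing down, gripper open.
Joint ranges: [-2.53, 2.53], [-0.77, 2.02], [0.04, 2.7], [-1, 4.14], [0.28, 2.66], [-3.11, 3.11]. Speed limits (rad/s): [2.57, 2.57, 3.14, 3.14, 3.14, 3.14].

## Interface

Orientations are given as [roll, pitch, yaw] about the fixed x, y, z axes, in that order (R = Rz(yaw) Ry(pitch) Rx(roll)).
In Python, from cell import robot, cams gives the robot as it stands (robot), with the cameras (cams).
- The arm moves only by the shell command python3 drive.py 'ROWS' [OPENING] [FORCE]. ROWS is a JSON list of rows, 1 to 8 of them, each of 6 numbers: dx, dy, dz in m, then a rotation vector rx, ry, rz in rad; each row shifts and turns the commanded pose from where the row before left it, along the tool's axes as they then stand; what a row does not reach is not made up. A row lasts 1/12 s, in which the tool goes at most 0.0417 m and 0.125 rad, less where a joint would pass 70% of its speed; a pose out of reach is approached as far as the arm can. OPENING is the finger opening in m, set as the command begins (- or left out keeps the last). The fingers move at their own pace and stop on an object; FORCE is the grip in N (left out, the last holds). Time passes only in rows, so rows that do not move let the fingers close. It prints the time, the measured TCP pose, the force, the opening and the grip force at its end.
- robot.observe(): the state, without advancing time (a new reading comes with each control period).
- cams.read_camera(name): name is "scene" or "top" or "wrist"; returns a dict with "image" (384x512x3 uint8, red, green, blue), "fx", "fy", "cx", "cy" (pixels), "pose" (4x4, takes a point from camera to world coordinates). Camera axes: x right, y down, z forward; pixel columns grow to the right and rows downward; lengths in m; the calibration is good to about 2 mm. A picture is of the moment at which its call begins. There is no depth.
- robot.hand_in(): hands the job in; it is judged then, once.
The state is a dict: "time": time; "qpos": joint angles; "qvel": joint speeds; "joint_efforts": joint torques, N m; "tool_pos": TCP position; "tool_rot": TCP orientation; "contact_force": force on the tool from outside, world axes, zero at the start; "torque": the same for the moment, N m; "opening": finger opening in m; "grip_force": force on a finger pad.
Only numpy, scipy, OpenCV 4.12 (cv2) and the standard library are available. Lean on these libraries where they do the work, as an engineer would, in place of code of your own. Each camera call takes 0.05 s, during which the arm holds its last target. There are 200 camera calls.

## Working session

There is one attempt and no reset: what is moved stays moved. The work goes in short steps, Python scripts to look and compute and a shell command to move; the robot and the scene stay as the last step left them, time stands still between calls to the robot, and variables do not carry over. Pictures are saved under pics/ and viewed, at most 10 in all, crops included, and the job is handed in when it is done.

```bash
ls; mkdir -p pics; python3 - <<'E'
from cell import robot, cams
import cv2,numpy as np
for n in("top","scene"):
    d=cams.read_camera(n);cv2.imwrite(f"pics/{n}0.png",d["image"][:,:,::-1]);print(n,d["fx"],d["cx"],d["cy"],np.round(d["pose"],3).tolist())
print(robot.observe())
E
```

```text
cell.py
drive.py
pics
top 432.41752538197187 253.93262812480705 190.2890258616896 [[0.01, -0.999, 0.053, 0.498], [-1.0, -0.01, -0.012, 0.005], [0.012, -0.053, -0.999, 1.171], [0.0, 0.0, 0.0, 1.0]]
scene 365.00132648311063 257.59979164002493 194.0617251560724 [[-0.595, 0.578, -0.559, 1.121], [0.804, 0.428, -0.412, 0.443], [0.001, -0.695, -0.719, 0.803], [0.0, 0.0, 0.0, 1.0]]
{'time': 0.1, 'qpos': array([-1.30596259e+00,  3.42676779e-01,  1.52489763e+00,  1.74294273e-05,
        1.27544349e+00, -1.46019102e-01]), 'qvel': array([ 0.00081418, -0.00220557, -0.00371415,  0.0018492 , -0.00154359,
       -0.00018093]), 'joint_efforts': array([ 1.43071928e-03, -4.32004452e+01, -2.44694549e+01,  7.18608429e-02,
        5.26282412e-02, -4.81421068e-05]), 'tool_pos': array([ 0.20966353, -0.48119221,  0.40411031]), 'tool_rot': array([-3.14018501e+00, -2.23863390e-04,  4.10847600e-01]), 'contact_force': array([-0.23286336, -0.08743985, -0.99637377]), 'torque': array([ 0.00603549,  0.03979062, -0.0162923 ]), 'grip_force': 0.0, 'opening': 0.09193740109661594}
```

View pics/top0.png

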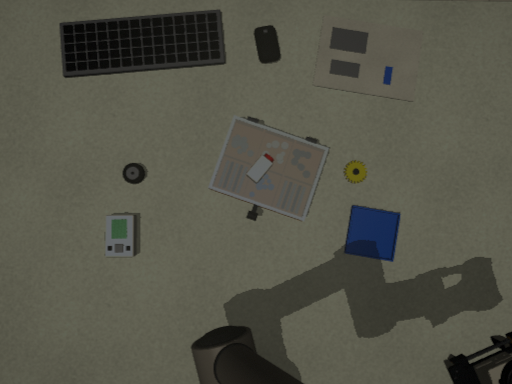

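View pics/scene0.png

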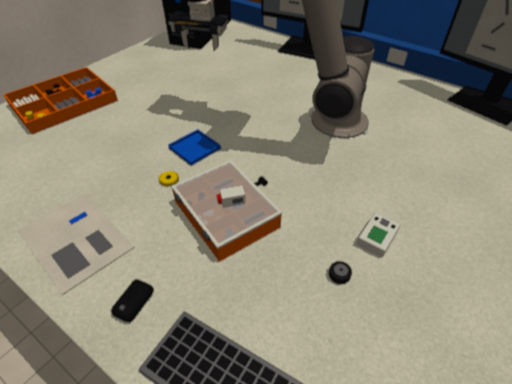

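The top view shows the case centred near (268,168), its grip at (254,212), the motor at (260,168) with its red hub at (268,157), and the tray at (373,233). The scene view agrees. Next I'll measure these.

```bash
cat > h.py <<'E'
import cv2,numpy as np
from cell import robot, cams
def ray(d,uv,z):
    P=d["pose"];v=P[:3,:3]@np.array([(uv[0]-d["cx"])/d["fx"],(uv[1]-d["cy"])/d["fy"],1]);o=P[:3,3]
    return o+v*(z-o[2])/v[2]
def blob(m,box):
    k=np.zeros(m.shape,np.uint8);x0,y0,x1,y1=box;k[y0:y1,x0:x1]=m[y0:y1,x0:x1]
    c=max(cv2.findContours(k,cv2.RETR_EXTERNAL,cv2.CHAIN_APPROX_NONE)[0],key=cv2.contourArea)
    return c
E
python3 - <<'E'
from h import *
d=cams.read_camera("top");im=d["image"];hsv=cv2.cvtColor(im,cv2.COLOR_RGB2HSV)
cr=im[100:260,190:410,::-1];cv2.imwrite("pics/crop.png",cv2.resize(cr,None,fx=3.6,fy=3.6,interpolation=cv2.INTER_CUBIC))
def rep(n,m,box,z):
    c=blob(m.astype(np.uint8),box);r=cv2.minAreaRect(c);print(n,r,cv2.contourArea(c))
    w=np.array([ray(d,p,z)[:2] for p in cv2.boxPoints(r)]);print("  c",w.mean(0).round(4),"corners",w.round(4).tolist())
    e=np.diff(np.vstack([w,w[:1]]),axis=0);print("  edges",[(round(np.hypot(*q),4),round(np.degrees(np.arctan2(q[1],q[0])),1)) for q in e])
H,S,V=[hsv[...,i].astype(int) for i in range(3)]
rep("tray",(H>100)&(H<130)&(S>150),(330,190,420,275),.018)
rep("grip",(V<60),(235,200,270,230),.0625)
rep("hub",((H<6)|(H>174))&(S>130)&(V>80),(240,140,290,190),.085)
for t in(150,170,190):rep("motor%d"%t,(im.min(2)>t),(235,145,285,190),.105)
for t in(130,150):rep("lid%d"%t,(S<50)&(V>t),(200,110,335,225),.065)
E
```

```text
tray ((372.43243408203125, 232.90541076660156), (48.49769592285156, 47.675697326660156), 9.462322235107422) 2185.5
  c [ 0.4495 -0.3257] corners [[0.397, -0.2512], [0.5221, -0.2724], [0.5021, -0.4006], [0.377, -0.3787]]
  edges [(np.float64(0.1269), np.float64(-9.6)), (np.float64(0.1298), np.float64(-98.9)), (np.float64(0.127), np.float64(170.0)), (np.float64(0.129), np.float64(81.1))]
grip ((253.41378784179688, 211.96551513671875), (10.027548789978027, 15.227017402648926), 21.801406860351562) 95.0
  c [ 0.5019 -0.0073] corners [[0.4884, 0.0117], [0.5247, -0.0024], [0.5154, -0.0264], [0.4791, -0.0122]]
  edges [(np.float64(0.039), np.float64(-21.2)), (np.float64(0.0257), np.float64(-111.2)), (np.float64(0.039), np.float64(158.7)), (np.float64(0.0257), np.float64(68.8))]
hub ((268.7500305175781, 156.75001525878906), (6.363961219787598, 2.8284268379211426), 45.0) 12.5
  c [ 0.6415 -0.0445] corners [[0.6446, -0.0362], [0.6498, -0.0412], [0.6385, -0.0527], [0.6333, -0.0477]]
  edges [(np.float64(0.0072), np.float64(-44.3)), (np.float64(0.0161), np.float64(-134.6)), (np.float64(0.0072), np.float64(135.7)), (np.float64(0.0161), np.float64(45.4))]Traceback (most recent call last):
  File "<stdin>", line 12, in <module>
  File "<stdin>", line 5, in rep
  File "h.py", line 8, in blob
    c=max(cv2.findContours(k,cv2.RETR_EXTERNAL,cv2.CHAIN_APPROX_NONE)[0],key=cv2.contourArea)
ValueError: max() iterable argument is empty
```

View pics/crop.png

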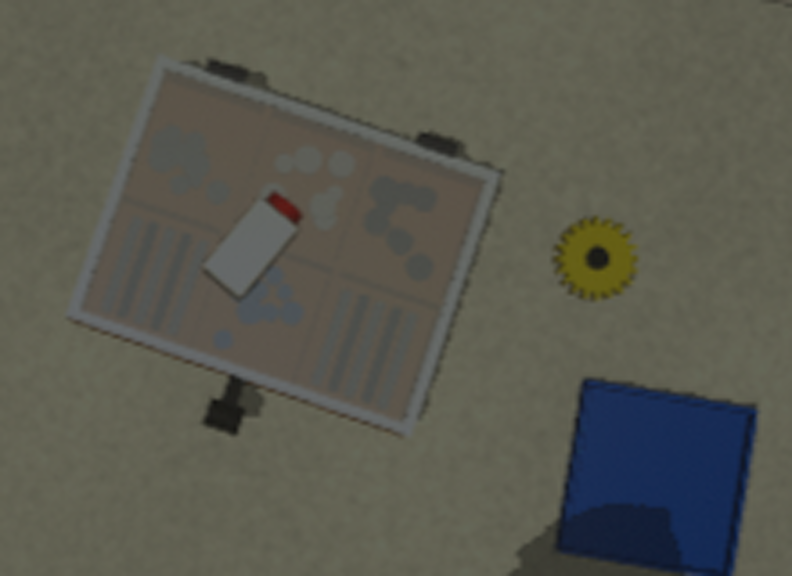

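The crop (3.6x, offset 190,100) shows lid corners at (162,58), (498,173), (407,433) and (70,316). The motor's top corners are at (268,190), (297,232), (240,299) and (204,265), and the barrel is at about (223,411).

```bash
python3 - <<'E'
from h import *
d=cams.read_camera("top")
f=lambda L,z:np.array([ray(d,(190+x/3.6-.4,100+y/3.6-.4),z)[:2] for x,y in L])
a=lambda v:(round(np.hypot(*v),4),round(np.degrees(np.arctan2(v[1],v[0])),1))
L=f([(162,58),(498,173),(407,433),(70,316)],.065);print("lid c",L.mean(0),a(L[0]-L[3]),a(L[1]-L[2]),a(L[0]-L[1]),a(L[3]-L[2]))
M=f([(268,190),(297,232),(240,299),(204,265)],.105);print("mot c",M.mean(0),a(M[0]-M[3]),a(M[1]-M[2]),a(M[0]-M[1]),a(M[3]-M[2]))
G=f([(223,411)],.0725);print("barrel",G)
yaw=np.radians(sum(a(v)[1] for v in(L[0]-L[3],L[1]-L[2],))/2);yaw2=np.radians((a(L[0]-L[1])[1]+a(L[3]-L[2])[1])/2-90)
y=(yaw+yaw2)/2;c=L.mean(0);u=np.array([np.cos(y),np.sin(y)]);print("yaw",np.degrees([yaw,yaw2]),"hinge",c+.1*u,"grip pred",c-.13*u)
E
cat >> h.py <<'E'
from scipy.spatial.transform import Rotation as Rt
def rem(pos,yaw):
    s=robot.observe();R=Rt.from_euler("xyz",s["tool_rot"])
    d=R.inv().apply(np.array(pos)-s["tool_pos"]);w=(R.inv()*Rt.from_euler("xyz",[np.pi,0,yaw])).as_rotvec()
    print("t",round(s["time"],2),"d",d.round(4),"rot",w.round(4),"F",s["contact_force"].round(1),"open",round(s["opening"],4),"q",s["qpos"].round(2))
E
R='[.0344,-.0163,.0047,0,0,0]'
python3 drive.py '[[0.0344,-0.0163,0.0047,0,0,0],[0.0344,-0.0163,0.0047,0,0,0],[0.0344,-0.0163,0.0047,0,0,0],[0.0344,-0.0163,0.0047,0,0,0],[0.0344,-0.0163,0.0047,0,0,0],[0.0344,-0.0163,0.0047,0,0,0],[0.0344,-0.0163,0.0047,0,0,0],[0.0344,-0.0163,0.0047,0,0,0]]' 0.09
python3 drive.py '[[0.0344,-0.0163,0.0047,0,0,0],[0.0344,-0.0163,0.0047,0,0,0],[0.0344,-0.0163,0.0047,0,0,0],[0.0344,-0.0163,0.0047,0,0,0],[0.0344,-0.0163,0.0047,0,0,0],[0.0344,-0.0163,0.0047,0,0,0],[0.0344,-0.0163,0.0047,0,0,0],[0.0344,-0.0163,0.0047,0,0,0]]'
python3 drive.py '[[0,0,0,0,0,0.123],[0,0,0,0,0,0.123],[0,0,0,0,0,0.123],[0,0,0,0,0,0.123],[0,0,0,0,0,0.123],[0,0,0,0,0,0.123],[0,0,0,0,0,0.123],[0,0,0,0,0,0.123]]'
python3 drive.py '[[0,0,0,0,0,0.123],[0,0,0,0,0,0]]'
python3 - <<'E'
from h import *
rem((.611,-.022,.33),-.698)
d=cams.read_camera("wrist");cv2.imwrite("pics/w1.png",d["image"][:,:,::-1]);print(d["fx"],np.round(d["pose"],3).tolist())
E
```

```text
time: 0.87
tool_pos: [0.4108, -0.2502, 0.3669]
tool_rot: [3.141, -0.0, 0.411]
contact_force: [0.8, -0.9, 0.5]
opening: 0.0902
grip_force: 0.0
time: 1.53
tool_pos: [0.6111, -0.0207, 0.329]
tool_rot: [-3.142, 0.0, 0.411]
contact_force: [0.3, -0.6, 0.2]
opening: 0.0902
grip_force: 0.0
time: 2.2
tool_pos: [0.6101, -0.0224, 0.3292]
tool_rot: [3.141, 0.0, -0.579]
contact_force: [-0.4, 0.4, -0.0]
opening: 0.09
grip_force: 0.0
time: 2.37
tool_pos: [0.6101, -0.0224, 0.3292]
tool_rot: [3.141, 0.0, -0.701]
contact_force: [-0.8, 0.8, -0.2]
opening: 0.0901
grip_force: 0.0
t 2.37 d [ 0.0004 -0.0009 -0.0008] rot [ 0.0004  0.0004 -0.0026] F [-0.8  0.8 -0.2] open 0.0901 q [-0.16  0.56  1.38 -0.    1.2   2.11]
331.3370801836563 [[-0.645, -0.731, -0.222, 0.669], [-0.764, 0.618, 0.186, -0.073], [0.001, 0.29, -0.957, 0.309], [0.0, 0.0, 0.0, 1.0]]
```

View pics/w1.png

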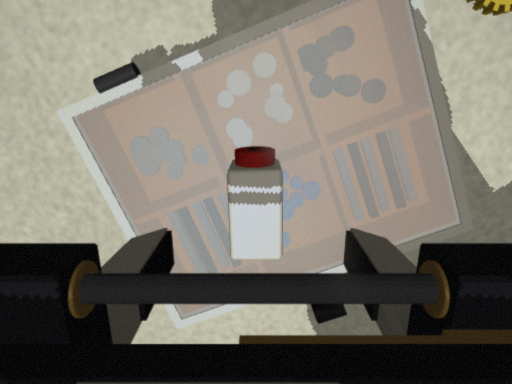

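The wrist view shows the motor well aligned. Its side edges are vertical at columns ≈230 and 282, its rear end is at row 258, and the hub is at (255,157).

```bash
python3 - <<'E'
from h import *
d=cams.read_camera("wrist")
rt=d["pose"];s=robot.observe();T=Rt.from_euler("xyz",s["tool_rot"])
for p in[(232,258),(282,258),(228,187),(282,187),(229,167),(281,167),(255,160)]:
    w=ray(d,p,.105);print(p,w.round(4),T.inv().apply(w-s["tool_pos"]).round(4))
E
```

```text
(232, 258) [0.5968 0.0117 0.105 ] [-0.0319 -0.0178  0.2243]
(282, 258) [ 0.5748 -0.0147  0.105 ] [-0.032   0.0165  0.2243]
(228, 187) [ 0.6367 -0.0197  0.105 ] [ 0.0188 -0.0191  0.2243]
(282, 187) [ 0.6145 -0.0464  0.105 ] [0.0187 0.0156 0.2243]
(229, 167) [ 0.6461 -0.0289  0.105 ] [ 0.0319 -0.0181  0.2243]
(281, 167) [ 0.6251 -0.0541  0.105 ] [0.0319 0.0147 0.2243]
(255, 160) [ 0.6391 -0.0443  0.105 ] [ 0.0364 -0.0017  0.2243]
```

```bash
python3 drive.py '[[0,-0.001,0.02,0,0,0],[0,0,0.02,0,0,0],[0,0,0.015,0,0,0],[0,0,0.013,0,0,0],[0,0,0.010,0,0,0],[0,0,0,0,0,0]]' 0.075
python3 drive.py '[[0,0,0,0,0,0],[0,0,0,0,0,0],[0,0,0,0,0,0],[0,0,0,0,0,0],[0,0,0,0,0,0],[0,0,0,0,0,0]]' 0.02 20
```

```text
time: 2.97
tool_pos: [0.6102, -0.0216, 0.2492]
tool_rot: [3.139, 0.004, -0.694]
contact_force: [-1.0, -0.5, 0.0]
opening: 0.0752
grip_force: 0.0
time: 3.47
tool_pos: [0.6108, -0.0217, 0.252]
tool_rot: [-3.141, -0.001, -0.696]
contact_force: [-0.8, 0.1, -0.9]
opening: 0.0395
grip_force: 0.0
```

```bash
python3 drive.py '[[0,0,0,0,0,0],[0,0,0,0,0,0],[0,0,0,0,0,0],[0,0,0,0,0,0]]' 0.02 20
python3 drive.py '[[0,0,-0.004,0,0,0],[0,0,-0.012,0,0,0],[0,0,-0.025,0,0,0],[0,0,-0.025,0,0,0],[0,0,-0.014,0,0,0],[0,0,0,0,0,0]]'
python3 -c "
from h import *
rem((.4495,-.3257,.33),-.698)"
```

```text
time: 3.8
tool_pos: [0.6109, -0.0216, 0.2519]
tool_rot: [-3.141, -0.001, -0.696]
contact_force: [-0.3, -0.2, 3.5]
opening: 0.0358
grip_force: 20.0
time: 4.3
tool_pos: [0.6114, -0.0218, 0.335]
tool_rot: [-3.139, -0.005, -0.696]
contact_force: [-0.1, 0.1, -1.6]
opening: 0.0362
grip_force: 20.0
t 4.3 d [0.0706 0.3371 0.0044] rot [-0.003  -0.0054  0.0019] F [-0.1  0.1 -1.6] open 0.0362 q [-0.16  0.56  1.38 -0.    1.2   2.11]
```

```bash
python3 drive.py '[[0.0025,0.012,0,0,0,0],[0.005,0.024,0,0,0,0],[0.006,0.03,0,0,0,0],[0.006,0.03,0,0,0,0],[0.006,0.03,0,0,0,0],[0.006,0.03,0,0,0,0],[0.006,0.03,0,0,0,0],[0.006,0.03,0,0,0,0]]'
python3 drive.py '[[0.006,0.03,0,0,0,0],[0.006,0.03,0,0,0,0],[0.006,0.03,0,0,0,0],[0.004,0.020,0,0,0,0],[0.002,0.011,0.002,0,0,0],[0,0,0,0,0,0],[0,0,0,0,0,0]]'
python3 - <<'E'
from h import *
rem((.4495,-.3257,.192),-.698)
d=cams.read_camera("top");cv2.imwrite("pics/t2.png",d["image"][100:300,190:450,::-1])
E
```

```text
time: 4.97
tool_pos: [0.5037, -0.2167, 0.3295]
tool_rot: [3.141, 0.004, -0.696]
contact_force: [0.4, -0.1, -0.8]
opening: 0.0361
grip_force: 20.0
time: 5.55
tool_pos: [0.446, -0.3234, 0.3283]
tool_rot: [-3.141, 0.003, -0.697]
contact_force: [0.1, 0.6, -0.5]
opening: 0.0359
grip_force: 20.0
t 5.55 d [ 0.0046 -0.0004  0.1363] rot [-0.0006  0.0026  0.0005] F [ 0.1  0.6 -0.5] open 0.0359 q [-0.77  0.46  1.56  0.    1.12  1.5 ]
```

View pics/t2.png

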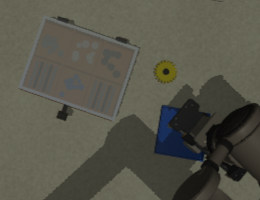

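The lid is clear and the motor is above the tray. I'll lower it.

```bash
python3 drive.py '[[0.002,0,0.015,0,0,0],[0.002,0,0.03,0,0,0],[0,0,0.03,0,0,0],[0,0,0.025,0,0,0],[0,0,0.015,0,0,0],[0,0,0.009,0,0,0],[0,0,0.005,0,0,0],[0,0,0,0,0,0]]'
python3 drive.py '[[0,0,0.003,0,0,0],[0,0,0.002,0,0,0],[0,0,0.002,0,0,0],[0,0,0,0,0,0],[0,0,0,0,0,0]]'
```

```text
time: 6.27
tool_pos: [0.4499, -0.3253, 0.2]
tool_rot: [-3.141, 0.001, -0.695]
contact_force: [-0.1, -0.3, -0.6]
opening: 0.0359
grip_force: 20.0
time: 6.68
tool_pos: [0.4495, -0.3262, 0.1939]
tool_rot: [3.142, -0.001, -0.696]
contact_force: [0.3, -0.5, -0.4]
opening: 0.0359
grip_force: 20.0
```

```bash
python3 drive.py '[[0,0,0.0015,0,0,0],[0,0,0.0015,0,0,0],[0,0,0,0,0,0],[0,0,0,0,0,0]]'
python3 drive.py '[[0,0,0.001,0,0,0],[0,0,0,0,0,0],[0,0,0,0,0,0]]'
```

```text
time: 7.02
tool_pos: [0.4496, -0.3262, 0.1908]
tool_rot: [3.141, -0.001, -0.696]
contact_force: [-1.2, 0.1, 3.1]
opening: 0.0361
grip_force: 20.0
time: 7.27
tool_pos: [0.4495, -0.3262, 0.1908]
tool_rot: [3.141, -0.001, -0.696]
contact_force: [-2.8, 1.9, 12.6]
opening: 0.0361
grip_force: 20.0
```

```bash
python3 drive.py '[[0,0,-0.001,0,0,0],[0,0,0,0,0,0],[0,0,0,0,0,0],[0,0,0,0,0,0],[0,0,0,0,0,0]]' 0.056
python3 drive.py '[[0,0,-0.01,0,0,0],[0,0,-0.03,0,0,0],[0,0,-0.04,0,0,0],[0,0,-0.03,0,0,0],[0,0,-0.03,0,0,0],[0,0,0,0,0,0]]'
python3 - <<'E'
from h import *
yaw=np.radians(-18.7)
rem((.420,.021,.33),yaw)
d=cams.read_camera("scene");cv2.imwrite("pics/s3.png",cv2.resize(d["image"][90:270,140:300,::-1],None,fx=3,fy=3))
E
```

```text
time: 7.68
tool_pos: [0.4495, -0.3261, 0.1903]
tool_rot: [-3.142, 0.0, -0.696]
contact_force: [0.3, -0.3, -0.6]
opening: 0.0558
grip_force: 0.0
time: 8.18
tool_pos: [0.4505, -0.3268, 0.3376]
tool_rot: [3.141, -0.012, -0.696]
contact_force: [0.5, -0.8, 0.9]
opening: 0.0558
grip_force: 0.0
t 8.18 d [-0.2465 -0.2474  0.0045] rot [ 0.003  -0.0116 -0.3696] F [ 0.5 -0.8  0.9] open 0.0558 q [-0.77  0.46  1.54  0.    1.13  1.5 ]
```

View pics/s3.png

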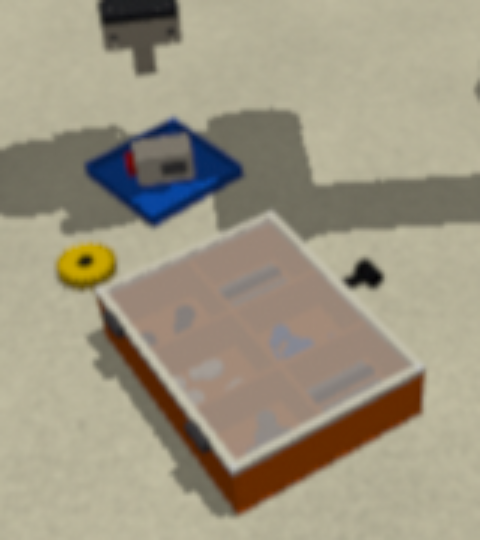

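The motor sits in the tray, at about (160,160) in the crop. Next, the lid grip.

```bash
python3 drive.py '[[0,0,0,0,0,-0.123],[0,0,0,0,0,-0.123],[0,0,0,0,0,-0.123],[-0.0062,-0.0321,0,0,0,0],[-0.0062,-0.0321,0,0,0,0],[-0.0062,-0.0321,0,0,0,0],[-0.0062,-0.0321,0,0,0,0],[-0.0062,-0.0321,0,0,0,0]]' 0.07
python3 drive.py '[[-0.0062,-0.0321,0,0,0,0],[-0.0062,-0.0321,0,0,0,0],[-0.0062,-0.0321,0,0,0,0],[-0.0062,-0.0321,0,0,0,0],[-0.0062,-0.0321,0.007,0,0,0],[0,0,0,0,0,0],[0,0,0,0,0,0]]'
python3 - <<'E'
from h import *
rem((.495,-.003,.222),np.radians(-18.7))
d=cams.read_camera("wrist");cv2.imwrite("pics/w4.png",d["image"][:,:,::-1])
E
```

```text
time: 8.9
tool_pos: [0.4713, -0.1626, 0.3297]
tool_rot: [-3.141, 0.002, -0.328]
contact_force: [0.7, 0.8, 0.1]
opening: 0.0699
grip_force: 0.0
time: 9.48
tool_pos: [0.4936, -0.0007, 0.3225]
tool_rot: [3.141, 0.002, -0.324]
contact_force: [0.2, -0.9, -0.6]
opening: 0.0699
grip_force: 0.0
t 9.48 d [0.0023 0.0016 0.1005] rot [0.0006 0.0024 0.0026] F [ 0.2 -0.9 -0.6] open 0.0699 q [-0.16  0.37  1.73 -0.    1.04  1.74]
```

View pics/w4.png

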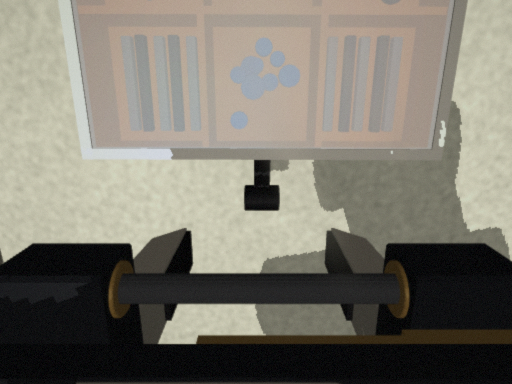

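The wrist view shows the barrel centred at (262,198) with ends at columns 244 and 280. The lid's front edge lies along row ≈160, between columns 82 and 442, and is level, so the yaw is right.

```bash
python3 - <<'E'
from h import *
d=cams.read_camera("wrist");s=robot.observe();T=Rt.from_euler("xyz",s["tool_rot"])
for p,z in[((262,198),.0645),((244,198),.0645),((280,198),.0645),((82,160),.065),((442,160),.065),((262,160),.065)]:
    w=ray(d,p,z);print(p,w.round(4),T.inv().apply(w-s["tool_pos"]).round(4))
E
```

```text
(262, 198) [ 0.4925 -0.0047  0.0645] [-0.0003  0.0022  0.2586]
(244, 198) [0.4969 0.0082 0.0645] [-0.0003 -0.0114  0.2586]
(280, 198) [ 0.4881 -0.0176  0.0645] [-0.0003  0.0158  0.2586]
(82, 160) [0.5624 0.1104 0.065 ] [ 0.0289 -0.1292  0.258 ]
(442, 160) [ 0.4782 -0.1384  0.065 ] [0.0291 0.1334 0.2582]
(262, 160) [ 0.5203 -0.014   0.065 ] [0.029  0.002  0.2581]
```

```bash
python3 drive.py '[[0,0.002,0.02,0,0,0],[0,0,0.025,0,0,0],[0,0,0.025,0,0,0],[0,0,0.019,0,0,0],[0,0,0.012,0,0,0],[0,0,0,0,0,0]]' 0.06
python3 drive.py '[[0,0,0,0,0,0],[0,0,0,0,0,0],[0,0,0,0,0,0],[0,0,0,0,0,0],[0,0,0,0,0,0],[0,0,0,0,0,0],[0,0,0,0,0,0],[0,0,0,0,0,0]]' 0.015 20
python3 -c "
from h import *
rem((.4925,-.0045,.2215),-.326)"
```

```text
time: 10.08
tool_pos: [0.4924, -0.0055, 0.2201]
tool_rot: [3.14, 0.005, -0.33]
contact_force: [0.4, 0.2, -0.2]
opening: 0.0601
grip_force: 0.0
time: 10.75
tool_pos: [0.4937, -0.0035, 0.2231]
tool_rot: [-3.14, -0.001, -0.327]
contact_force: [1.9, 3.7, 2.4]
opening: 0.0261
grip_force: 20.0
t 10.75 d [-0.0008  0.0013  0.0016] rot [-0.0011 -0.0014 -0.0012] F [1.9 3.7 2.4] open 0.0261 q [-0.16  0.52  1.83  0.    0.79  1.73]
```

```bash
python3 drive.py '[[0.0003,0,-0.01,0,0,0],[0.0006,0,-0.01,0,0,0],[0.0011,0,-0.01,0,0,0],[0.0015,0,-0.0099,0,0,0],[0.0019,0,-0.0099,0,0,0],[0.0024,0,-0.0097,0,0,0],[0.0028,0,-0.0097,0,0,0],[0.0033,0,-0.0095,0,0,0]]'
python3 -c "
from h import *
rem((.5055,-.0084,.3002),-.326)"
```

```text
time: 11.42
tool_pos: [0.5067, -0.008, 0.3016]
tool_rot: [-3.14, -0.0, -0.327]
contact_force: [3.9, 4.8, -3.0]
opening: 0.0258
grip_force: 20.0
t 11.42 d [-0.001   0.0008  0.0014] rot [-0.0012 -0.0004 -0.001 ] F [ 3.9  4.8 -3. ] open 0.0258 q [-0.17  0.42  1.72  0.    1.    1.73]
```

```bash
python3 drive.py '[[0.0036,0,-0.0094,0,0,0],[0.004,0,-0.0091,0,0,0],[0.0044,0,-0.009,0,0,0],[0.0049,0,-0.0088,0,0,0],[0.0052,0,-0.0086,0,0,0],[0.0056,0,-0.0083,0,0,0],[0.0059,0,-0.0081,0,0,0],[0.0063,0,-0.0078,0,0,0]]'
python3 drive.py '[[0.0066,0,-0.0075,0,0,0],[0.007,0,-0.0073,0,0,0],[0.0073,0,-0.007,0,0,0],[0.0075,0,-0.0066,0,0,0],[0.0078,0,-0.0063,0,0,0],[0.0081,0,-0.0059,0,0,0],[0.0083,0,-0.0056,0,0,0],[0.0086,0,-0.0052,0,0,0]]'
python3 drive.py '[[0,0,0,0,0,0],[0,0,0,0,0,0],[0,0,0,0,0,0],[0,0,0,0,0,0]]'
python3 - <<'E'
from h import *
rem((.4935+.115*.947,-.0038-.115*.321,.2225+.1992),-.326)
for n in("scene","top"):
    d=cams.read_camera(n);cv2.imwrite(f"pics/{n}5.png",d["image"][:,:,::-1])
E
```

```text
time: 12.08
tool_pos: [0.5443, -0.0207, 0.3703]
tool_rot: [-3.14, 0.001, -0.327]
contact_force: [2.7, 4.4, -2.2]
opening: 0.026
grip_force: 20.0
time: 12.75
tool_pos: [0.6022, -0.0403, 0.4218]
tool_rot: [-3.14, 0.002, -0.326]
contact_force: [1.0, 4.3, -1.3]
opening: 0.0255
grip_force: 20.0
time: 13.08
tool_pos: [0.6018, -0.0402, 0.4216]
tool_rot: [-3.14, 0.0, -0.327]
contact_force: [0.2, 5.2, 1.7]
opening: 0.026
grip_force: 20.0
t 13.08 d [ 0.0007  0.0003 -0.0001] rot [-0.0012  0.0003 -0.0005] F [0.2 5.2 1.7] open 0.026 q [-0.19  0.48  1.27  0.    1.4   1.7 ]
```

View pics/scene5.png

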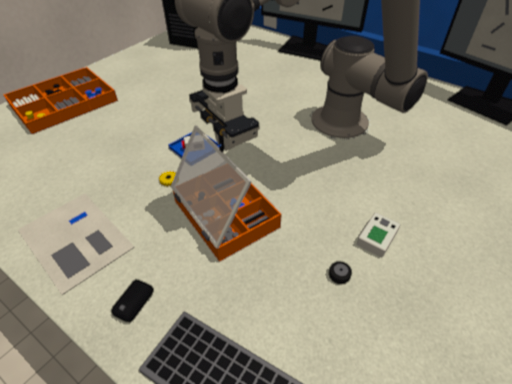

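The scene view shows the lid held open at about 60° by the gripper around (225,130), with the motor still in the tray and the other items untouched. The TCP travel gives ≈59.7°, so I'll nudge it slightly, let it settle and hand in.

```bash
python3 drive.py '[[0.0009,0,-0.0005,0,0,0],[0,0,0,0,0,0],[0,0,0,0,0,0],[0,0,0,0,0,0],[0,0,0,0,0,0],[0,0,0,0,0,0]]'
python3 -c "
from h import *
s=robot.observe();p=s['tool_pos']-np.array([.4937,-.0035,.2231]);print(np.degrees(2*np.arctan2(np.hypot(p[0],p[1]),p[2])),s['opening'],s['grip_force'])
print(robot.hand_in())"
```

```text
time: 13.68
tool_pos: [0.6026, -0.0404, 0.4221]
tool_rot: [-3.14, 0.001, -0.326]
contact_force: [1.1, 4.7, 2.4]
opening: 0.026
grip_force: 20.0
60.03813755882195 0.02603951908630871 20.00013828277588
the job is handed in; nothing more can be done
None
```

The motor is in the blue tray and the gripper is holding the lid still at about 60° (worked out from the arm's travel); the job was handed in at about 13.7 s, with the controller, wheel and gear untouched.

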